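# Lay out the pH meter's bench for calibration

### The job

Get the bench ready for calibrating the pH meter: stand the amber jar in the middle of the stirrer's round plate with its white lid seated on top, and stand the three buffer bottles upright in the grey tray, one to a compartment: red next to the tray's green tab, yellow in the middle between the other two, blue at the end away from the tab. Leave the steel ring, the blue bowl and the tape roll where they are.

Things in the scene. Friction and masses are not known exactly. Their poses are not given: they have to be found in the camera images.
- red_bottle: Loose white plastic bottle with a red screw cap and a red band: body 40 mm diameter and 62 mm high, then the cap, 34 mm diameter and 20 mm high (82 mm in all), 90 g give or take a third. Origin: centre of its underside, z up its axis.
- yellow_bottle: Loose white plastic bottle with a yellow screw cap and a yellow band: body 40 mm diameter and 62 mm high, then the cap, 34 mm diameter and 20 mm high (82 mm in all), 90 g give or take a third. Origin: centre of its underside, z up its axis.
- blue_bottle: Loose white plastic bottle with a blue screw cap and a blue band: body 40 mm diameter and 62 mm high, then the cap, 34 mm diameter and 20 mm high (82 mm in all), 90 g give or take a third. Origin: centre of its underside, z up its axis.
- jar: Loose open straight-sided amber glass jar, 60 mm outer diameter, 60 mm high, walls 3.5 mm (mouth 53 mm across), 130 g give or take a third, stands mouth up. Origin: centre of its underside, z up its axis.
- lid: Loose white round lid of the jar: disc 66 mm diameter and 5 mm thick; under it a locating plug 45 mm diameter and 6 mm deep (4 mm of play in the jar's mouth); on it an upright black knob 18 mm diameter and 30 mm high to lift it by. It stands on its plug, 41 mm high in all, 45 g. Origin: centre of the plug's underside, z up through the knob; the disc's top is at 11 mm, the knob runs from 11 to 41 mm. When it covers the jar its origin is 54 mm above the jar's.
- plate (a point): Centre of the top face of the round white plate (104 mm diameter) of the fixed magnetic stirrer, 50 mm above the work surface, marked by a thin black ring 68 mm across. The stirrer's white housing is 150 x 130 mm and 46 mm high, its middle 12 mm along -x of this point; x points away from the stirrer's control knob, z up.
- tray: Fixed grey tray, 64 mm (its x) by 184 mm (its y) and 16 mm high outside, walls 4 mm, floor 4 mm thick (inner floor at 4 mm), split along y into three compartments in a row, each 56 x 56 mm inside, centred at y = +60, 0 and -60 mm. A green grip tab, 44 x 22 x 12 mm, sticks out of its +y end. Origin: centre of its underside, z up. It may lie at any yaw.
- steel_ring: Bystander, loose: plain steel ring lying flat, 54 mm outer diameter, 22 mm high. Origin: centre of its underside.
- dish: Bystander, loose: blue ceramic bowl, 68 mm diameter, 34 mm high. Origin: centre of its underside.
- tape: Bystander, loose: pale paper tape roll lying flat, 72 mm outer diameter, 24 mm high. Origin: centre of its underside.
Not all that is in view belongs to the job. Leave any pink or purple look-alike of the lid alone.

How it is judged:
By the outcome, as a careful person would: the job done as asked, in the order asked, and still so for the second after the job is handed in, with the robot touching nothing.
It also fails if it takes over 122 s, if anything falls off the work surface, if the arm or the gripper's body presses on something with over 40 N, if the wrist force passes 120 N, or if a joint passes its speed limit or range.

### The arm

A 6-joint arm with a two-finger parallel gripper is mounted at the origin on the work surface. World frame = base frame: x ahead of the robot, y to its left, z up, the work surface at z = 0. Lengths are in m, angles in degrees, forces in N, time in s.
With the tool pointing down it reaches from about 0.15 to 0.775 m from the base axis. Payload 6.1 kg.
Tool frame: the origin (TCP) lies between the finger pads; the fingertips stand 11 mm ahead of it and the grasp point (between the pads) lies 8 mm behind it; z points along the fingers, y is the direction in which the jaws open and shut (so a half turn about z gives the same grasp; the last joint's range is limited). The gripper opens to 85 mm and grips with 20 to 120 N. Pads are 22 mm wide; open, the fingers measure 114 mm over their backs; the gripper's body (76 mm by 85 mm) begins 54 mm behind the grasp point. The pads swing forward as they close: fully open they stand 13 mm farther back than shut.
Start: joints at [-70.302, 7.208, -2.269, 80.523, 0, 90], TCP at [0.177, -0.494, 0.242] pointing down, gripper open.
Joint ranges: [-155.77, 155.77], [-54.66, 111.73], [-72.52, 77.12], [-102.08, 115.82], [-83.92, 84.16], [-180, 180]. Speed limits (degrees/s): [136.94, 136.94, 172.46, 180, 180, 180].

### API

Orientations are given as a 3x3 rotation matrix whose columns are the frame's x, y, z axes.
In Python, from workcell import * gives the robot as it stands.
- The arm moves only by the tool arm_command, never from a script. Its argument "deltas" is one flat list of numbers, 7 for each row, row after row: the finger opening in m, from 0 to 0.0854, then the shift along the tool's x, y, z in m, then the turn, a rotation vector about the tool's x, y, z in units of 6 degrees (1.0 is 6 degrees). In form: [claw, tx, ty, tz, wx, wy, wz, claw, tx, ty, tz, wx, wy, wz, ...]. A call has 1 to 5 rows; each row shifts and turns the commanded pose from where the row before left it, along the tool's axes as they then stand; what a row does not reach is not made up. A row lasts 1/12 s, in which the tool goes at most 41.7 mm and 7.16 degrees, less where a joint would pass 70% of its speed; a pose out of reach is approached as far as the arm can. A call is refused whole if a number of a shift passes 0.0417 or a number of a turn 1, either way. A call with a gripper value outside its range is refused whole. The fingers move at their own pace and stop on an object; the grip force is fixed at half the most. Time passes only in rows, so rows that do not move let the fingers close. It gives the time, the measured TCP pose, the force and the opening at its end, in the units of the state.
- get_state(): the state, without advancing time (a new reading comes with each control period).
- grab_frame(name): name is "scene" or "top" or "wrist"; returns a dict with "frame" (384x512x3 uint8, red, green, blue), "range_z" (384x512 float32, m along the optical axis (not along the pixel's ray), 0 where there is no reading), "K" (3x3 intrinsics, pixels), "R" (3x3) and "t" (3): a world point X has camera coordinates R X + t. Camera axes: x right, y down, z forward; pixel columns grow to the right and rows downward; lengths in m; the calibration is good to about 2 mm. The wrist camera is an equidistant fisheye: a pixel r from the principal point sees the ray r / f radians off the axis. A picture is of the moment at which its call begins.
- close_job(): hands the job in, once; it reports no verdict.
The state is a dict: "t": time; "joint_positions": joint angles; "qd": joint speeds; "effort": joint torques, N m; "tool_pos": TCP position; "orientation": TCP orientation; "force": force on the tool from outside, world axes, zero at the start; "ft_torque": the same for the moment, N m; "opening": opening from 0.0 (shut) to 1.0 (fully open).
Only numpy, scipy, OpenCV 4.12 (cv2) and the standard library are available. Lean on these libraries where they do the work, as an engineer would, in place of code of your own. Each camera call takes 0.05 s, during which the arm holds its last target. There are 200 camera calls.

## Working session

There is one attempt and no reset: what is moved stays moved. The work goes in short steps, Python scripts to look and compute and a tool call to move; the robot and the scene stay as the last step left them, time stands still between calls to the robot, and variables do not carry over. Pictures are saved under pics/ and viewed, about 12 in all and at most 16, crops included, and the job is handed in when it is done.

Besides the shell and the picture viewer there is one more tool, called as name(argument=value, ...) on one line, values as JSON. arm_command: Moves the arm, as the interface text tells. Its arguments: {"type":"object","properties":{"deltas":{"type":"array"}},"required":["deltas"]}

```bash
ls; mkdir -p pics
python3 - <<'E'
from workcell import *
import cv2,numpy as np
for n in("scene","top"):
    d=grab_frame(n); np.savez(n+".npz",**d)
    cv2.imwrite(f"pics/{n}0.png",cv2.resize(d["frame"][...,::-1],(800,600),interpolation=cv2.INTER_CUBIC))
    print(n,d["K"],d["R"],d["t"])
s=get_state();print(s)
E
```

```text
pics
scene [[454.83335156   0.         254.08242519]
 [  0.         454.83335156 187.93422817]
 [  0.           0.           1.        ]] [[-0.38734735  0.92188208  0.00977016]
 [ 0.77194037  0.3301039  -0.54326741]
 [-0.50405366 -0.20289121 -0.83950287]] [ 0.19713456 -0.36318174  1.28519662]
top [[372.83842142   0.         260.25526121]
 [  0.         372.83842142 191.11809848]
 [  0.           0.           1.        ]] [[-0.01235059 -0.99985445  0.01177059]
 [-0.99237425  0.01081272 -0.12278614]
 [ 0.122641   -0.01319731 -0.99236335]] [-0.00493229  0.53700058  0.76107862]
{'t': 0.1, 'joint_positions': array([-7.03012643e+01,  7.23830532e+00, -2.32133512e+00,  8.05223281e+01,
       -1.37880859e-03,  8.99995256e+01]), 'qd': array([-0.02535813, -0.07770844,  0.19835022, -0.0626928 , -0.00195854,
       -0.0463099 ]), 'effort': array([ 7.70378156e-04, -4.36910141e+01,  3.53601766e+01,  1.37722859e-02,
       -3.53825351e-05,  1.35730667e-05]), 'tool_pos': array([ 0.1768408 , -0.49395185,  0.24159609]), 'orientation': array([[ 9.41475180e-01,  3.37081935e-01, -5.04882272e-04],
       [ 3.37082312e-01, -9.41474228e-01,  1.33878657e-03],
       [-2.40528801e-05, -1.43062121e-03, -9.99998976e-01]]), 'force': array([ 0.90941554, -0.05538284, -0.30935653]), 'ft_torque': array([-0.0641537 ,  0.04915876, -0.01272866]), 'opening': 1.000956766643235}
```

View pics/scene0.png

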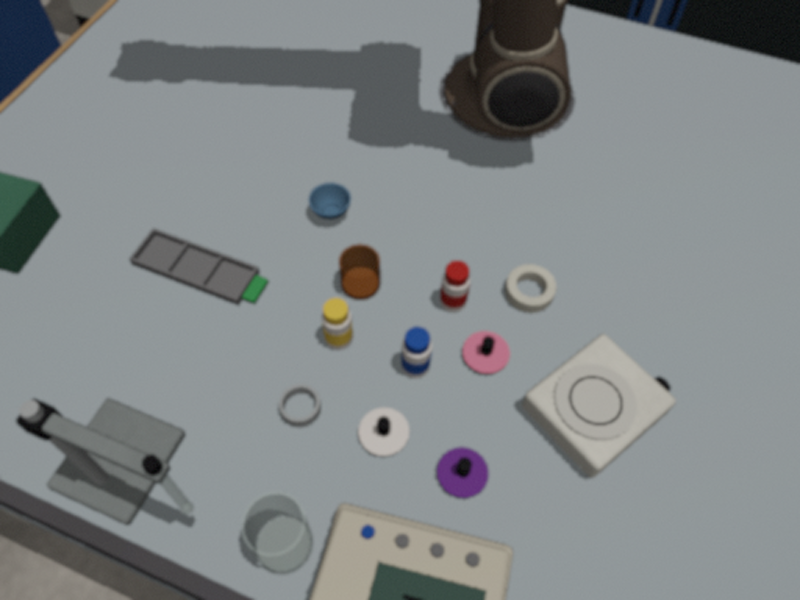

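View pics/top0.png

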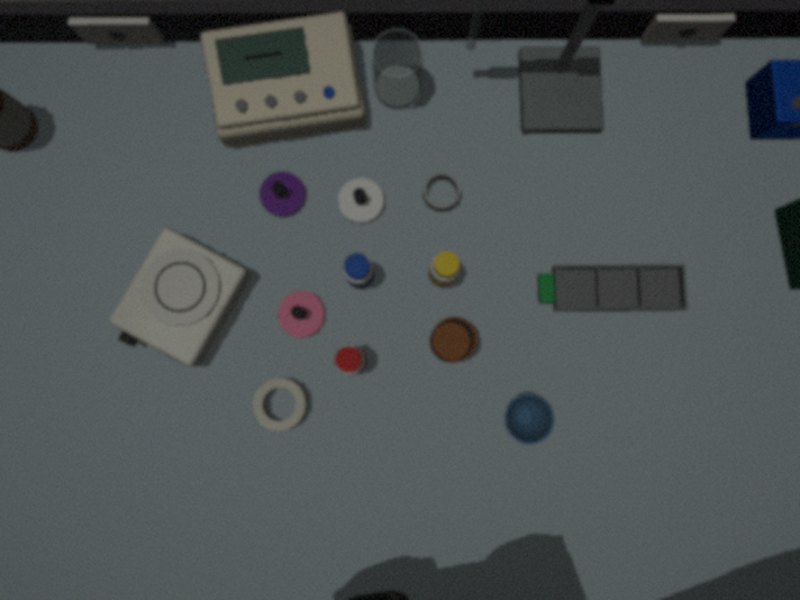

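The scene shows the white lid at scene (384,430) / top (361,200), pink at top (301,314) and purple at (283,194). The amber jar is at top (453,340), and the red, yellow and blue bottles at (349,359), (446,266) and (357,268). The tray's tab is at (546,288) and the plate ring at (181,287). Lid candidates are white, pink and purple, and I choose white. Next I measure by depth and make close crops.

```bash
cat > h.py <<'E'
import numpy as np,cv2
def cloud(d):
    z=d["range_z"];v,u=np.indices(z.shape);K=d["K"]
    P=np.stack([(u-K[0,2])/K[0,0]*z,(v-K[1,2])/K[1,1]*z,z],-1)
    X=(P-d["t"])@d["R"];X[z==0]=np.nan
    return X
def circ(xy):
    A=np.c_[2*xy,np.ones(len(xy))];s=np.linalg.lstsq(A,(xy**2).sum(1),rcond=None)[0]
    return s[:2],np.sqrt(s[2]+s[:2]@s[:2])
E
python3 - <<'E'
from h import *
np.set_printoptions(precision=4,suppress=True)
T={n:dict(np.load(n+".npz")) for n in("scene","top")}
px=dict(lid=(361,200),pink=(301,314),purple=(283,194),jar=(453,340),red=(349,359),yellow=(446,266),blue=(357,268),plate=(181,287),ring=(442,194),dish=(529,418),tape=(280,404))
C={n:cloud(T[n]) for n in T}
print("table z",{n:np.nanmedian(C[n][...,2]) for n in C})
for k,(u,v) in px.items():
    X=C["top"]; c=X[int(v*.64),int(u*.64)]; print(k,"top px",c)
    for n in C:
        Y=C[n].reshape(-1,3); m=(np.linalg.norm(Y[:,:2]-c[:2],axis=1)<.05)&(Y[:,2]>.006); Y=Y[m]
        if k=='plate': continue
        zt=np.percentile(Y[:,2],97)
        top=Y[Y[:,2]>zt-.008]
        (cc,r)=cv2.minEnclosingCircle(top[:,:2].astype(np.float32)); (ca,ra)=cv2.minEnclosingCircle(Y[:,:2].astype(np.float32))
        print("  ",n,len(Y),"zmax %.4f"%zt,"top c",np.array(cc),"r %.4f"%r,"mean",top[:,:2].mean(0),"all",np.array(ca),"r %.4f"%ra)
for n in C:
    X=C[n]; Y=X.reshape(-1,3)
    p=C["top"][int(287*.64),int(181*.64)]
    m=(np.linalg.norm(Y[:,:2]-p[:2],axis=1)<.12)&(Y[:,2]>.035)&(Y[:,2]<.06)
    print("stirrer",n,cv2.minAreaRect(Y[m][:,:2].astype(np.float32)))
    m2=m&(Y[:,2]>.0485)&(np.linalg.norm(Y[:,:2]-p[:2],axis=1)<.06); print("plate",cv2.minEnclosingCircle(Y[m2][:,:2].astype(np.float32)),np.median(Y[m2][:,2]))
    t=C["top"][int(288*.64),int(617*.64)]
    m=(np.linalg.norm(Y[:,:2]-t[:2],axis=1)<.14)&(Y[:,2]>.0095)&(Y[:,2]<.03)
    print("tray",n,t,cv2.minAreaRect(Y[m][:,:2].astype(np.float32)))
    f=T[n]["frame"].astype(int); g=(f[...,1]>f[...,0]+25)&(f[...,1]>f[...,2]+20)&(np.linalg.norm(X[...,:2]-t[:2],axis=-1)<.16)
    print("tab",X[g].mean(0),g.sum())
s=T["scene"]["frame"][...,::-1]
a=s[140:235,195:325]; b=s[205:320,215:345]
cv2.imwrite("pics/c1.png",np.hstack([cv2.resize(a,(400,292),interpolation=2),cv2.resize(b,(400,354),interpolation=2)[:292]]))
E
```

```text
table z {'scene': np.float64(0.001951467659055255), 'top': np.float64(0.001033216971845468)}
lid top px [0.6741 0.0503 0.0389]
   scene 799 zmax 0.0423 top c [0.6839 0.055 ] r 0.0090 mean [0.6848 0.0555] all [0.6722 0.0517] r 0.0452
   top 666 zmax 0.0419 top c [0.6822 0.0527] r 0.0089 mean [0.6813 0.0527] all [0.6826 0.0526] r 0.0331
pink top px [0.5188 0.1326 0.0399]
   scene 657 zmax 0.0427 top c [0.5217 0.139 ] r 0.0097 mean [0.5232 0.1391] all [0.514  0.1347] r 0.0411
   top 709 zmax 0.0413 top c [0.5201 0.1371] r 0.0088 mean [0.5198 0.1365] all [0.52   0.1367] r 0.0329
purple top px [0.6873 0.1603 0.0281]
   scene 868 zmax 0.0424 top c [0.6948 0.1676] r 0.0093 mean [0.696  0.1673] all [0.6969 0.1678] r 0.0350
   top 669 zmax 0.0412 top c [0.6932 0.1649] r 0.0092 mean [0.6927 0.1649] all [0.6934 0.1656] r 0.0329
jar top px [ 0.4827 -0.0739  0.0039]
   scene 785 zmax 0.0625 top c [ 0.481  -0.0691] r 0.0313 mean [ 0.4819 -0.0696] all [ 0.4863 -0.0774] r 0.0385
   top 442 zmax 0.0621 top c [ 0.4797 -0.072 ] r 0.0299 mean [ 0.4799 -0.0724] all [ 0.4796 -0.0721] r 0.0299
red top px [
[... 1611 characters left out ...]
69154358, 0.16495758295059204), 61.359222412109375)
plate ((0.5553413033485413, 0.29193201661109924), 0.05992235988378525) 0.051498168925553395
tray scene [ 0.5533 -0.3093  0.0037] ((0.5529369711875916, -0.2984462380409241), (0.20878103375434875, 0.06793613731861115), 89.4886245727539)
tab [ 0.5568 -0.2061  0.0128] 165
stirrer top ((0.5371763706207275, 0.2988511025905609), (0.12967830896377563, 0.16332466900348663), 61.51217269897461)
plate ((0.555457353591919, 0.2923332750797272), 0.05965172126889229) 0.05048379917358622
tray top [ 0.5533 -0.3093  0.0037] ((0.552636444568634, -0.300603449344635), (0.2069471925497055, 0.06475640088319778), 89.63380432128906)
tab [ 0.5531 -0.2075  0.0126] 180
```

View pics/c1.png

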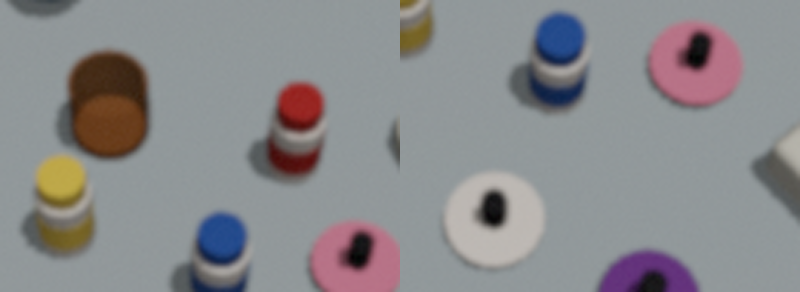

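The crop confirms the jar stands mouth up: floor depth 4 mm, rim radius 30 mm, rim height 60 mm. The white lid with the black knob is at crop (494,215), clearly apart from the pink and purple ones. Next I refine the plate and the tray.

Run:
```python
from h import *
np.set_printoptions(precision=4,suppress=True)
for n in("scene","top"):
    d=dict(np.load(n+".npz"));X=cloud(d);K=d["K"]
    f=cv2.cvtColor(d["frame"],cv2.COLOR_RGB2GRAY).astype(int)
    # intersect rays with z=.05
    v,u=np.indices(f.shape);ray=np.stack([(u-K[0,2])/K[0,0],(v-K[1,2])/K[1,1],np.ones(f.shape)],-1)@d["R"]
    o=-d["R"].T@d["t"]; s=(.05-o[2])/ray[...,2]; G=(o+ray*s[...,None])[...,:2]
    c=np.array([.5535,.292])
    for _ in range(6):
        q=G-c;r=np.linalg.norm(q,axis=-1);m=(r>.024)&(r<.044)
        th=np.degrees(np.arctan2(q[...,1],q[...,0]))
        pts=[]
        for a in range(-180,180,12):
            k=m&(th>=a)&(th<a+12)
            if k.sum()<4: continue
            w=np.clip(np.percentile(f[k],75)-f[k]-4,0,None)**2
            if w.sum()>0: pts.append((G[k]*w[:,None]).sum(0)/w.sum())
        c,R=circ(np.array(pts))
    print(n,"ring",c,R,len(pts))
    m=(abs(X[...,0]-.553)<.05)&(X[...,1]>-.45)&(X[...,1]<-.225)&(X[...,2]>.0105)&(X[...,2]<.03)
    P=X[m][:,:2]; print("tray pts",len(P),"z",np.median(X[m][:,2]),np.percentile(P,[0.5,2,98,99.5],axis=0).ravel())
    for lo,hi in((-.39,-.33),(-.29,-.24)):
        k=P[(P[:,1]>lo)&(P[:,1]<hi)];k1=k[k[:,0]<.535];k2=k[k[:,0]>.57];print("walls x",np.median(k1[:,0]),np.median(k2[:,0]),len(k1),len(k2))
    for y0 in (-.402,-.341,-.281,-.22):
        k=X[(abs(X[...,0]-.553)<.022)&(abs(X[...,1]-y0)<.012)&(X[...,2]>.011)];print("cross wall y",np.median(k[:,1]),len(k))
```

```text
scene ring [0.5551 0.2923] 0.03242824924970124 30
tray pts 595 z 0.01571316835188876 [ 0.5202 -0.4012  0.521  -0.4005  0.586  -0.2309  0.5865 -0.2264]
walls x 0.5244275963254192 0.5836982534812827 76 78
walls x 0.5249899324950327 0.5840786340329663 69 71
cross wall y -0.3983017066137361 55
cross wall y -0.33850107144697367 45
cross wall y -0.2784813255213152 45
cross wall y -0.21627185000546573 102
top ring [0.5549 0.2915] 0.03238133001815633 30
tray pts 543 z 0.01611992487824638 [ 0.5199 -0.4032  0.52   -0.4023  0.5838 -0.2317  0.5841 -0.2265]
walls x 0.5219970186453157 0.5808686841193101 67 69
walls x 0.523184217419051 0.5809069697322322 58 54
cross wall y -0.40020091303668637 61
cross wall y -0.3407101154407489 50
cross wall y -0.280726116473841 50
cross wall y -0.2163718439401361 132
```

arm_command(deltas=[0.085, 0, 0, 0, 0, 0, -1, 0.085, 0, 0, 0, 0, 0, -1, 0.085, 0, 0, 0, 0, 0, -1, 0.085, 0, 0, 0, 0, 0, -1, 0.085, 0, 0, 0, 0, 0, -1])

```text
t: 0.52
tool_pos: [0.1769, -0.4941, 0.2418]
orientation: [[0.643, 0.766, -0.0], [0.766, -0.643, 0.001], [0.0, -0.001, -1.0]]
force: [0.3, 0.6, -0.7]
opening: 0.996
```

arm_command(deltas=[0.085, 0, 0, 0, 0, 0, -1, 0.085, 0, 0, 0, 0, 0, -1, 0.085, 0, 0, 0, 0, 0, -1, 0.085, 0, 0, 0, 0, 0, -1, 0.085, 0, 0, 0, 0, 0, -1])

```text
t: 0.93
tool_pos: [0.1769, -0.494, 0.2418]
orientation: [[0.174, 0.985, -0.0], [0.985, -0.174, 0.001], [0.001, -0.0, -1.0]]
force: [0.1, 0.4, 0.2]
opening: 0.995
```

arm_command(deltas=[0.085, 0, 0, 0, 0, 0, -1, 0.085, 0, 0, 0, 0, 0, -0.72, 0.085, 0, 0, 0, 0, 0, 0])

```text
t: 1.18
tool_pos: [0.1769, -0.4941, 0.2418]
orientation: [[-0.002, 1.0, -0.0], [1.0, 0.002, 0.001], [0.001, -0.0, -1.0]]
force: [1.0, -0.1, -0.3]
opening: 0.995
```

arm_command(deltas=[0.085, 0.0326, 0.0233, 0, 0, 0, 0, 0.085, 0.0326, 0.0233, 0, 0, 0, 0, 0.085, 0.0326, 0.0233, 0, 0, 0, 0, 0.085, 0.0326, 0.0233, 0, 0, 0, 0, 0.085, 0.0326, 0.0233, 0, 0, 0, 0])

```text
t: 1.6
tool_pos: [0.2938, -0.3296, 0.2421]
orientation: [[0.003, 1.0, -0.0], [1.0, -0.003, 0.0], [0.0, -0.0, -1.0]]
force: [0.8, -0.3, 0.1]
opening: 0.992
```

arm_command(deltas=[0.085, 0.0326, 0.0233, 0, 0, 0, 0, 0.085, 0.0326, 0.0233, 0, 0, 0, 0, 0.085, 0.0326, 0.0233, 0, 0, 0, 0, 0.085, 0.0326, 0.0233, 0, 0, 0, 0, 0.085, 0.0326, 0.0233, 0, 0, 0, 0])

```text
t: 2.02
tool_pos: [0.4104, -0.1663, 0.2423]
orientation: [[0.002, 1.0, 0.0], [1.0, -0.002, -0.0], [-0.0, 0.0, -1.0]]
force: [0.3, -0.6, -0.2]
opening: 0.993
```

arm_command(deltas=[0.085, 0.0326, 0.0233, 0, 0, 0, 0, 0.085, 0.0326, 0.0233, 0, 0, 0, 0, 0.085, 0.0326, 0.0233, 0, 0, 0, 0, 0.085, 0, 0, 0, 0, 0, 0, 0.085, 0, 0, 0, 0, 0, 0])

```text
t: 2.43
tool_pos: [0.4804, -0.0685, 0.2416]
orientation: [[-0.003, 1.0, -0.001], [1.0, 0.003, 0.0], [0.0, -0.001, -1.0]]
force: [-0.6, 0.3, 0.4]
opening: 0.995
```

Run:
```python
from workcell import *
import cv2,numpy as np
d=grab_frame("wrist"); np.savez("w1.npz",**d)
cv2.imwrite("pics/w1.png",cv2.resize(d["frame"][...,::-1],(640,480),interpolation=cv2.INTER_CUBIC))
print(d["K"],d["R"],d["t"],get_state()["tool_pos"])
```

```text
[[297.31863964   0.         254.75512294]
 [  0.         297.31863964 189.80082215]
 [  0.           0.           1.        ]] [[ 9.99994143e-01  3.14172229e-03 -1.35754781e-03]
 [ 3.41059087e-03 -9.47804249e-01  3.18834554e-01]
 [-2.84999955e-04 -3.18837317e-01 -9.47809413e-01]] [-0.47988726 -0.10805801  0.35838488] [ 0.47966465 -0.06968979  0.24179505]
```

View pics/w1.png

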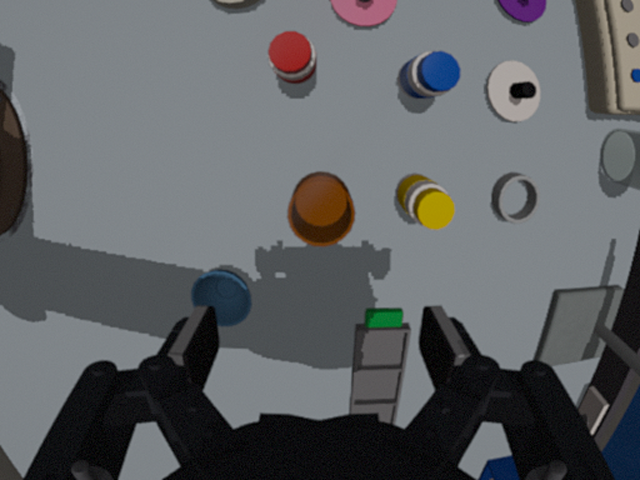

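The wrist view shows the jar mouth up at (322,208), yellow at (428,203), blue at (432,75), red at (292,57) and the white lid at (514,91). I check these positions with the wrist depth.

```bash
cat >> h.py <<'E'
def wcloud(d):
    z=d["range_z"];v,u=np.indices(z.shape);K=d["K"]
    a=(u-K[0,2])/K[0,0];b=(v-K[1,2])/K[1,1];r=np.hypot(a,b)+1e-9;k=np.tan(r)/r
    X=(np.stack([a*k*z,b*k*z,z],-1)-d["t"])@d["R"];X[z==0]=np.nan
    return X
def tops(X,c,rad=.045,zmin=.006):
    Y=X.reshape(-1,3);Y=Y[(np.linalg.norm(Y[:,:2]-c,axis=1)<rad)&(Y[:,2]>zmin)]
    zt=np.percentile(Y[:,2],95);t=Y[Y[:,2]>zt-.006];cc,r=cv2.minEnclosingCircle(t[:,:2].astype(np.float32))
    return len(t),round(zt,4),np.round(cc,4),round(r,4)
E
python3 - <<'E'
from h import *
X=wcloud(dict(np.load("w1.npz")))
for n,c in dict(jar=(.48,-.07),lid=(.683,.054),red=(.456,.0655),yellow=(.577,-.0615),blue=(.575,.0553),ring=(.693,-.062)).items(): print(n,*tops(X,c))
E
```

```text
jar 3692 0.3299 [ 0.481  -0.0601] 0.0357
lid 156 0.0409 [0.6845 0.0544] 0.009
red 904 0.0833 [0.4572 0.0662] 0.0172
yellow 1163 0.3343 [ 0.5416 -0.0601] 0.0104
blue 819 0.0831 [0.5768 0.055 ] 0.0172
ring 442 0.0231 [ 0.6951 -0.0615] 0.0274
```

arm_command(deltas=[0.085, 0, 0.001, 0.04, 0, 0, 0, 0.085, 0, 0, 0.04, 0, 0, 0, 0.085, 0, 0, 0.04, 0, 0, 0, 0.085, 0, 0, 0.035, 0, 0, 0, 0.085, 0, 0, 0.03, 0, 0, 0])

```text
t: 2.9
tool_pos: [0.4787, -0.0717, 0.055]
orientation: [[0.004, 1.0, -0.002], [1.0, -0.004, -0.0], [-0.0, -0.002, -1.0]]
force: [1.0, -0.9, 0.4]
opening: 0.995
```

arm_command(deltas=[0.085, 0, 0, 0.02, 0, 0, 0, 0.085, 0, 0, 0.007, 0, 0, 0, 0.085, 0, 0, 0, 0, 0, 0, 0.04, 0, 0, 0, 0, 0, 0, 0.04, 0, 0, 0, 0, 0, 0])

```text
t: 3.32
tool_pos: [0.4818, -0.071, 0.0321]
orientation: [[0.001, 1.0, 0.003], [1.0, -0.001, -0.0], [-0.0, 0.003, -1.0]]
force: [-0.1, -0.5, -0.3]
opening: 0.742
```

arm_command(deltas=[0.04, 0, 0, 0, 0, 0, 0, 0.04, 0, 0, 0, 0, 0, 0, 0.04, 0, 0, 0, 0, 0, 0, 0.04, 0, 0, 0, 0, 0, 0, 0.04, 0, 0, 0, 0, 0, 0])

```text
t: 3.73
tool_pos: [0.4822, -0.071, 0.0327]
orientation: [[0.0, 1.0, 0.004], [1.0, 0.0, -0.001], [-0.001, 0.004, -1.0]]
force: [-0.8, -1.3, 5.3]
opening: 0.696
```

arm_command(deltas=[0.04, 0, 0, -0.03, 0, 0, 0, 0.04, 0, 0, -0.04, 0, 0, 0, 0.04, 0, 0, -0.04, 0, 0, 0, 0.04, 0, 0, -0.03, 0, 0, 0, 0.04, 0, 0, -0.01, 0, 0, 0])

```text
t: 4.15
tool_pos: [0.4831, -0.0707, 0.1869]
orientation: [[-0.0, 1.0, 0.009], [1.0, 0.0, -0.001], [-0.001, 0.009, -1.0]]
force: [0.3, 0.9, -0.8]
opening: 0.7
```

arm_command(deltas=[0.04, 0.0265, 0.0054, 0, 0, 0, 0, 0.04, 0.035, 0.007, 0, 0, 0, 0, 0.04, 0.035, 0.007, 0, 0, 0, 0, 0.04, 0.035, 0.007, 0, 0, 0, 0, 0.04, 0.035, 0.007, 0, 0, 0, 0])

```text
t: 4.57
tool_pos: [0.5142, 0.0977, 0.1807]
orientation: [[0.0, 1.0, 0.001], [1.0, -0.0, 0.0], [0.0, 0.001, -1.0]]
force: [1.4, -0.7, -0.1]
opening: 0.695
```

arm_command(deltas=[0.04, 0.035, 0.007, 0, 0, 0, 0, 0.04, 0.035, 0.007, 0, 0, 0, 0, 0.04, 0.035, 0.007, 0, 0, 0, 0, 0.04, 0.035, 0.007, 0, 0, 0, 0, 0.04, 0.035, 0.007, 0, 0, 0, 0])

```text
t: 4.98
tool_pos: [0.549, 0.2731, 0.1805]
orientation: [[-0.001, 1.0, 0.001], [1.0, 0.001, 0.0], [0.0, 0.001, -1.0]]
force: [0.9, 0.0, -1.5]
opening: 0.693
```

arm_command(deltas=[0.04, 0.021, 0.0056, 0, 0, 0, 0, 0.04, 0, 0, 0, 0, 0, 0, 0.04, 0, 0, 0, 0, 0, 0, 0.04, 0, 0, 0, 0, 0, 0])

```text
t: 5.32
tool_pos: [0.5543, 0.2917, 0.1802]
orientation: [[-0.0, 1.0, -0.0], [1.0, 0.0, -0.001], [-0.001, -0.0, -1.0]]
force: [-0.0, 0.2, -1.5]
opening: 0.696
```

Run:
```python
from workcell import *
from h import *
s=get_state();print(s["tool_pos"],s["opening"],s["force"])
for n in("top","scene"):
    d=grab_frame(n);np.savez(n+"2.npz",**d);X=cloud(d)
    cv2.imwrite(f"pics/{n}2.png",cv2.resize(d["frame"][...,::-1],(640,480),interpolation=2))
    Y=X.reshape(-1,3);m=(np.linalg.norm(Y[:,:2]-[.555,.292],axis=1)<.045)&(Y[:,2]>.1)&(Y[:,2]<.22)
    f=d["frame"].reshape(-1,3).astype(int);m&=(f[:,0]>f[:,2]+40)
    print(n,m.sum(),np.percentile(Y[m],[2,50,98],axis=0).round(4))
```

```text
[0.55433937 0.29168091 0.18016676] 0.6961658150771531 [-0.00653118  0.19989918 -1.54171107]
top 569 [[0.5263 0.2608 0.1506]
 [0.5504 0.2761 0.1716]
 [0.5735 0.3141 0.2084]]
scene 393 [[0.5293 0.2636 0.153 ]
 [0.5672 0.274  0.1849]
 [0.5819 0.3179 0.21  ]]
```

View pics/scene2.png

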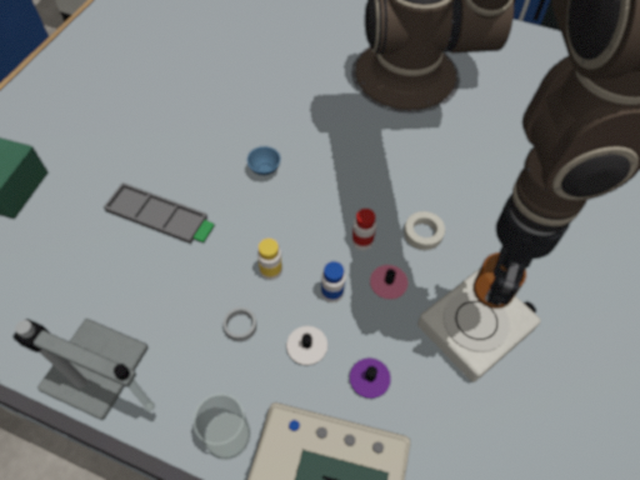

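The view shows the jar upright in the gripper over the plate at (500,275); nothing else has moved. Lowering.

arm_command(deltas=[0.04, 0, 0, 0.03, 0, 0, 0, 0.04, 0, 0, 0.03, 0, 0, 0, 0.04, 0, 0, 0.02, 0, 0, 0, 0.04, 0, 0, 0.01, 0, 0, 0, 0.04, 0, 0, 0.005, 0, 0, 0])

```text
t: 5.83
tool_pos: [0.5538, 0.2907, 0.0839]
orientation: [[0.001, 1.0, -0.002], [1.0, -0.001, -0.001], [-0.001, -0.002, -1.0]]
force: [-0.0, -0.3, -0.4]
opening: 0.69
```

arm_command(deltas=[0.04, 0, 0, 0.003, 0, 0, 0, 0.04, 0, 0, 0.0015, 0, 0, 0, 0.04, 0, 0, 0, 0, 0, 0, 0.04, 0, 0, 0, 0, 0, 0])

```text
t: 6.17
tool_pos: [0.5556, 0.2924, 0.0827]
orientation: [[-0.0, 1.0, 0.003], [1.0, 0.0, 0.001], [0.001, 0.003, -1.0]]
force: [-0.1, -0.9, 3.2]
opening: 0.698
```

arm_command(deltas=[0.085, 0, 0, 0, 0, 0, 0, 0.085, 0, 0, 0, 0, 0, 0, 0.085, 0, 0, 0, 0, 0, 0, 0.085, 0, 0, 0, 0, 0, 0, 0.085, 0, 0, -0.02, 0, 0, 0])

```text
t: 6.58
tool_pos: [0.5527, 0.2912, 0.0971]
orientation: [[-0.0, 1.0, -0.006], [1.0, 0.0, -0.003], [-0.003, -0.006, -1.0]]
force: [-0.4, -0.2, -0.1]
opening: 0.995
```

arm_command(deltas=[0.085, 0, 0, -0.03, 0, 0, 0, 0.085, 0, 0, -0.035, 0, 0, 0, 0.085, 0, 0, -0.035, 0, 0, 0, 0.05, -0.0298, 0.0161, 0, 0, 0, 0, 0.05, -0.0298, 0.0161, 0, 0, 0, 0])

```text
t: 7.0
tool_pos: [0.5879, 0.2339, 0.2042]
orientation: [[-0.004, 1.0, 0.005], [1.0, 0.004, 0.002], [0.002, 0.005, -1.0]]
force: [0.9, -0.1, -0.2]
opening: 0.744
```

arm_command(deltas=[0.05, -0.0298, 0.0161, 0, 0, 0, 0, 0.05, -0.0298, 0.0161, 0, 0, 0, 0, 0.05, -0.0298, 0.0161, 0, 0, 0, 0, 0.05, -0.0298, 0.0161, 0, 0, 0, 0, 0.05, -0.0298, 0.0161, 0, 0, 0, 0])

```text
t: 7.42
tool_pos: [0.668, 0.0821, 0.2008]
orientation: [[-0.0, 1.0, 0.0], [1.0, 0.0, 0.0], [0.0, 0.0, -1.0]]
force: [0.7, 0.8, -0.4]
opening: 0.587
```

arm_command(deltas=[0.05, -0.0298, 0.0166, 0, 0, 0, 0, 0.05, 0, 0, 0, 0, 0, 0, 0.05, 0, 0, 0, 0, 0, 0, 0.05, 0, 0, 0, 0, 0, 0])

```text
t: 7.75
tool_pos: [0.6838, 0.0539, 0.2005]
orientation: [[0.0, 1.0, -0.001], [1.0, -0.0, 0.0], [0.0, -0.001, -1.0]]
force: [-0.3, 0.4, -0.3]
opening: 0.585
```

Run:
```python
from workcell import *
from h import *
s=get_state();print(s["tool_pos"],s["opening"],s["force"])
for n in("top","scene","wrist"):
    d=grab_frame(n);np.savez(n+"3.npz",**d);X=wcloud(d) if n=="wrist" else cloud(d)
    print(n,d["t"].round(4))
    Y=X.copy();
    for k,c in dict(jar=(.555,.292),lid=(.684,.054)).items():
        Z=Y.copy();Z[Z[...,2]>(.125 if k=="jar" else .06)]=np.nan
        try: print(k,tops(Z,np.array(c),.042,.053 if k=="jar" else .03))
        except Exception as e: print(k,e)
    cv2.imwrite(f"pics/{n}3.png",cv2.resize(d["frame"][...,::-1],(640,480),interpolation=2))
```

```text
[0.68383328 0.05386754 0.20045598] 0.5848236525718294 [-0.30482933  0.37649645 -0.34432403]
top [-0.0049  0.537   0.7611]
jar index -1 is out of bounds for axis 0 with size 0
lid index -1 is out of bounds for axis 0 with size 0
scene [ 0.1971 -0.3632  1.2852]
jar (242, np.float64(0.1116), array([0.5546, 0.2923]), 0.0308)
lid (61, np.float64(0.0445), array([0.6842, 0.0549]), 0.0091)
wrist [-0.6837  0.0222  0.3587]
jar index -1 is out of bounds for axis 0 with size 0
lid (235, np.float64(0.0422), array([0.6848, 0.0546]), 0.0091)
```

View pics/wrist3.png

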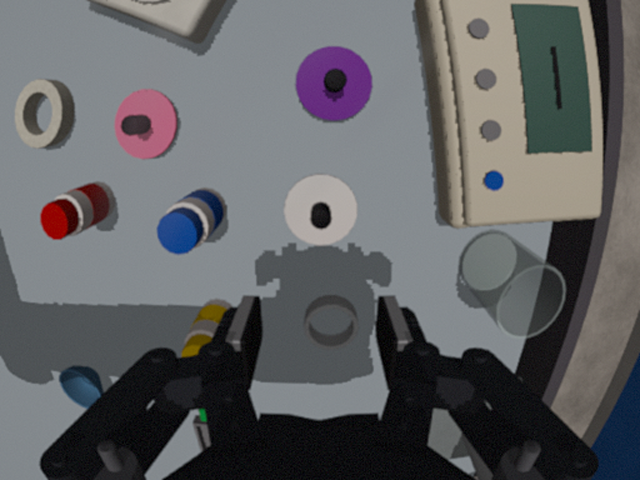

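The jar measures (0.5546, 0.2923), on the ring's centre, with its rim at 0.111. The wrist view shows the white lid at (320,210), with its black knob between the jaw lines. Descending to the knob.

arm_command(deltas=[0.05, 0, 0, 0.04, 0, 0, 0, 0.05, 0, 0, 0.04, 0, 0, 0, 0.05, 0, 0, 0.04, 0, 0, 0, 0.05, 0, 0, 0.03, 0, 0, 0, 0.05, 0, 0, 0.015, 0, 0, 0])

```text
t: 8.32
tool_pos: [0.6808, 0.055, 0.031]
orientation: [[-0.002, 1.0, -0.006], [1.0, 0.002, -0.0], [-0.0, -0.006, -1.0]]
force: [-1.1, -0.2, -1.1]
opening: 0.588
```

arm_command(deltas=[0.05, 0, 0, 0.009, 0, 0, 0, 0.05, 0, 0, 0, 0, 0, 0, 0.05, 0, 0, 0, 0, 0, 0, 0.008, 0, 0, 0, 0, 0, 0, 0.008, 0, 0, 0, 0, 0, 0])

```text
t: 8.73
tool_pos: [0.6852, 0.0541, 0.029]
orientation: [[-0.001, 1.0, 0.003], [1.0, 0.001, 0.0], [0.0, 0.003, -1.0]]
force: [0.4, -1.0, 0.2]
opening: 0.317
```

arm_command(deltas=[0.008, 0, 0, 0, 0, 0, 0, 0.008, 0, 0, 0, 0, 0, 0, 0.008, 0, 0, 0, 0, 0, 0, 0.008, 0, 0, 0, 0, 0, 0, 0.008, 0, 0, 0, 0, 0, 0])

```text
t: 9.15
tool_pos: [0.6853, 0.0539, 0.029]
orientation: [[-0.0, 1.0, 0.004], [1.0, 0.0, 0.001], [0.001, 0.004, -1.0]]
force: [0.4, 0.6, 7.0]
opening: 0.19
```

arm_command(deltas=[0.008, 0, 0, -0.02, 0, 0, 0, 0.008, 0, 0, -0.04, 0, 0, 0, 0.008, 0, 0, -0.04, 0, 0, 0, 0.008, 0, 0, -0.04, 0, 0, 0, 0.008, 0, 0, -0.01, 0, 0, 0])

```text
t: 9.57
tool_pos: [0.6862, 0.0539, 0.1851]
orientation: [[-0.0, 1.0, 0.01], [1.0, 0.0, 0.001], [0.001, 0.01, -1.0]]
force: [0.4, -0.7, -0.5]
opening: 0.186
```

arm_command(deltas=[0.008, 0.0274, -0.0153, 0, 0, 0, 0, 0.008, 0.03, -0.016, 0, 0, 0, 0, 0.008, 0.03, -0.016, 0, 0, 0, 0, 0.008, 0.03, -0.016, 0, 0, 0, 0, 0.008, 0.03, -0.016, 0, 0, 0, 0])

```text
t: 9.98
tool_pos: [0.6039, 0.2022, 0.1772]
orientation: [[0.0, 1.0, 0.001], [1.0, -0.0, 0.0], [0.0, 0.001, -1.0]]
force: [0.2, -0.0, -1.2]
opening: 0.188
```

arm_command(deltas=[0.008, 0.03, -0.016, 0, 0, 0, 0, 0.008, 0.03, -0.016, 0, 0, 0, 0, 0.008, 0.03, -0.018, 0, 0, 0, 0, 0.008, 0, 0, 0, 0, 0, 0, 0.008, 0, 0, 0, 0, 0, 0])

```text
t: 10.4
tool_pos: [0.5537, 0.2927, 0.1771]
orientation: [[-0.004, 1.0, 0.0], [1.0, 0.004, 0.0], [0.0, 0.0, -1.0]]
force: [0.1, -0.7, -0.2]
opening: 0.187
```

Run:
```python
from workcell import *
from h import *
s=get_state();print(s["tool_pos"],s["opening"],s["force"])
d=grab_frame("scene");X=cloud(d)
a=d["frame"][150:300,310:470]
cv2.imwrite("pics/s4.png",cv2.resize(a[...,::-1],(640,600),interpolation=2))
Y=X.reshape(-1,3);f=d["frame"].reshape(-1,3).astype(int)
m=(np.linalg.norm(Y[:,:2]-[.555,.292],axis=1)<.06)&(Y[:,2]>.148)&(Y[:,2]<.175)&(f.min(1)>110)
print(m.sum(),Y[m].min(0),Y[m].max(0),cv2.minEnclosingCircle(Y[m][:,:2].astype(np.float32)),np.median(Y[m][:,2]))
```

```text
[0.55370089 0.29267171 0.17710991] 0.18714919615226022 [ 0.09862687 -0.70260537 -0.20871263]
543 [0.52210402 0.26046582 0.15570892] [0.5867002  0.32590138 0.17301287] ((0.5528052449226379, 0.29241034388542175), 0.03404372185468674) 0.16043073909320402
```

View pics/s4.png

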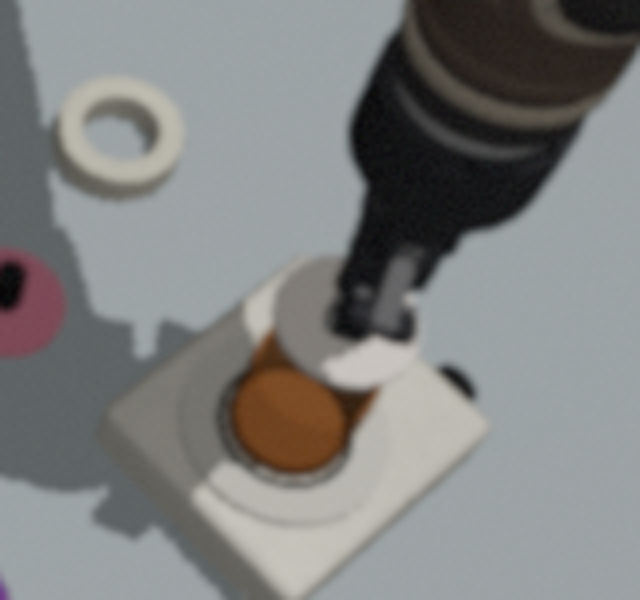

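The crop shows the lid level in the gripper at (350,320), with the jar standing inside the plate's ring at (290,420). Lowering to seat it.

arm_command(deltas=[0.008, 0, 0, 0.02, 0, 0, 0, 0.008, 0, 0, 0.012, 0, 0, 0, 0.008, 0, 0, 0.007, 0, 0, 0, 0.008, 0, 0, 0.004, 0, 0, 0, 0.008, 0, 0, 0.002, 0, 0, 0])

```text
t: 10.87
tool_pos: [0.555, 0.2899, 0.1329]
orientation: [[0.001, 1.0, 0.0], [1.0, -0.001, -0.0], [-0.0, 0.0, -1.0]]
force: [-5.2, -5.6, 15.6]
opening: 0.19
```

arm_command(deltas=[0.008, 0, 0, 0.001, 0, 0, 0, 0.008, 0, 0, 0.0005, 0, 0, 0, 0.008, 0, 0, 0, 0, 0, 0, 0.008, 0, 0, 0, 0, 0, 0])

```text
t: 11.2
tool_pos: [0.5551, 0.29, 0.133]
orientation: [[0.001, 1.0, 0.002], [1.0, -0.001, 0.0], [0.0, 0.002, -1.0]]
force: [-5.8, -4.5, 10.5]
opening: 0.187
```

arm_command(deltas=[0.05, 0, 0, 0, 0, 0, 0, 0.05, 0, 0, 0, 0, 0, 0, 0.05, 0, 0, 0, 0, 0, 0, 0.05, 0, 0, 0, 0, 0, 0, 0.05, 0, 0, -0.02, 0, 0, 0])

```text
t: 11.62
tool_pos: [0.553, 0.2901, 0.1463]
orientation: [[-0.0, 1.0, -0.006], [1.0, 0.0, -0.003], [-0.003, -0.006, -1.0]]
force: [0.3, -0.3, -0.6]
opening: 0.589
```

arm_command(deltas=[0.05, 0, 0, -0.03, 0, 0, 0, 0.05, 0, 0, -0.035, 0, 0, 0, 0.05, -0.03, 0, 0, 0, 0, 0, 0.085, -0.03, 0, 0, 0, 0, 0, 0.085, -0.03, 0, 0, 0, 0, 0])

```text
t: 12.03
tool_pos: [0.555, 0.2007, 0.2158]
orientation: [[-0.002, 1.0, 0.001], [1.0, 0.002, 0.0], [0.0, 0.001, -1.0]]
force: [0.4, 0.0, 0.1]
opening: 0.85
```

arm_command(deltas=[0.085, -0.03, -0.0247, 0, 0, 0, 0, 0.085, -0.03, -0.0247, 0, 0, 0, 0, 0.085, -0.03, -0.0247, 0, 0, 0, 0, 0.085, -0.03, -0.0247, 0, 0, 0, 0, 0.085, 0, 0, 0, 0, 0, 0])

```text
t: 12.45
tool_pos: [0.4517, 0.0774, 0.2156]
orientation: [[0.003, 1.0, -0.002], [1.0, -0.003, -0.002], [-0.002, -0.002, -1.0]]
force: [1.3, 0.6, 0.8]
opening: 0.996
```

Run:
```python
from workcell import *
from h import *
s=get_state();print(s["tool_pos"],s["opening"],s["force"])
d=grab_frame("scene");X=cloud(d);f=d["frame"].astype(int)
cv2.imwrite("pics/s5.png",cv2.resize(d["frame"][150:300,310:470][...,::-1],(640,600),interpolation=2))
m=(np.linalg.norm(X[...,:2]-[.555,.292],axis=-1)<.045)&(X[...,2]>.095)&(X[...,2]<.125)
P=X[m];A=np.c_[P[:,:2]-[.555,.292],np.ones(len(P))];sol=np.linalg.lstsq(A,P[:,2],rcond=None)[0]
print("lid disc",cv2.minEnclosingCircle(P[:,:2].astype(np.float32)),"plane",sol)
print("knob",tops(X,np.array([.555,.292]),.045,.13))
w=grab_frame("wrist");W=wcloud(w);W[W[...,2]>.1]=np.nan
for k,c in dict(red=(.4565,.066),yellow=(.5775,-.061),blue=(.576,.055)).items():
    for n,C in(("scene",X),("wrist",W)):
        C=C.copy();C[C[...,2]>.1]=np.nan
        try:print(k,n,tops(C,np.array(c),.03,.06))
        except Exception as e:print(k,n,e)
```

```text
[0.45166538 0.07744094 0.21557067] 0.9958135374152374 [1.28803802 0.63841068 0.7520505 ]
lid disc ((0.5536731481552124, 0.29075515270233154), 0.03473351523280144) plane [-0.10532296  0.00556334  0.11539454]
knob (74, np.float64(0.1483), array([0.5546, 0.2905]), 0.0091)
red scene (172, np.float64(0.0851), array([0.4566, 0.0667]), 0.0182)
red wrist (944, np.float64(0.0833), array([0.4573, 0.0669]), 0.0171)
yellow scene (183, np.float64(0.0854), array([ 0.5785, -0.0603]), 0.0175)
yellow wrist index -1 is out of bounds for axis 0 with size 0
blue scene (198, np.float64(0.0853), array([0.5766, 0.0553]), 0.0174)
blue wrist (761, np.float64(0.0833), array([0.5769, 0.0557]), 0.0174)
```

View pics/s5.png

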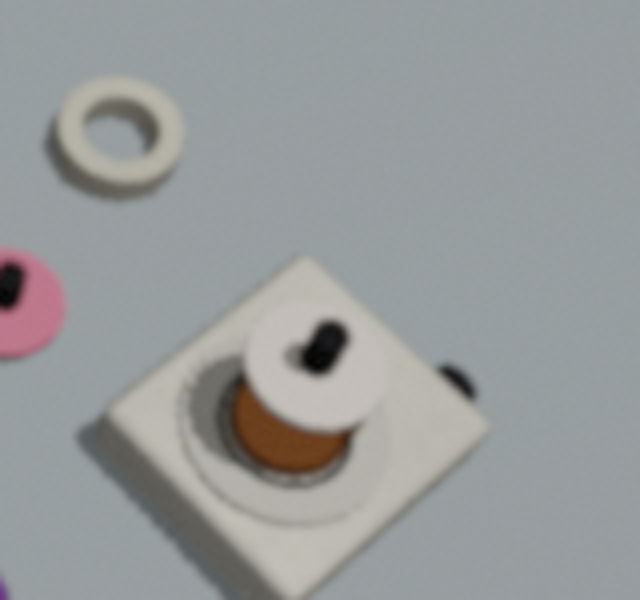

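The lid is seated: its knob top reads 0.148 with the usual +3 mm bias (expected 0.145), and its centre is (0.5546, 0.2905). The crop shows it level on the jar at (318,365). Next is the red bottle.

arm_command(deltas=[0.085, -0.015, 0.001, 0.02, 0, 0, 0, 0.085, 0, 0, 0.04, 0, 0, 0, 0.085, 0, 0, 0.04, 0, 0, 0, 0.085, 0, 0, 0.035, 0, 0, 0, 0.085, 0, 0, 0.03, 0, 0, 0])

```text
t: 12.97
tool_pos: [0.457, 0.0668, 0.0477]
orientation: [[-0.001, 1.0, -0.001], [1.0, 0.001, 0.0], [0.0, -0.001, -1.0]]
force: [0.7, -0.3, -0.2]
opening: 0.998
```

arm_command(deltas=[0.085, 0, 0, 0.017, 0, 0, 0, 0.085, 0, 0, 0, 0, 0, 0, 0.085, 0, 0, 0, 0, 0, 0, 0.025, 0, 0, 0, 0, 0, 0, 0.025, 0, 0, 0, 0, 0, 0])

```text
t: 13.38
tool_pos: [0.4586, 0.0666, 0.0349]
orientation: [[-0.001, 1.0, 0.003], [1.0, 0.001, 0.0], [0.0, 0.003, -1.0]]
force: [-0.4, -0.3, 0.7]
opening: 0.741
```

arm_command(deltas=[0.025, 0, 0, 0, 0, 0, 0, 0.025, 0, 0, 0, 0, 0, 0, 0.025, 0, 0, 0, 0, 0, 0, 0.025, 0, 0, 0, 0, 0, 0, 0.025, 0, 0, 0, 0, 0, 0])

```text
t: 13.8
tool_pos: [0.458, 0.0663, 0.0348]
orientation: [[-0.0, 1.0, 0.003], [1.0, 0.0, 0.001], [0.001, 0.003, -1.0]]
force: [-1.5, 0.3, 6.9]
opening: 0.457
```

arm_command(deltas=[0.025, 0, 0, -0.02, 0, 0, 0, 0.025, 0, 0, -0.04, 0, 0, 0, 0.025, 0, 0, -0.04, 0, 0, 0, 0.025, 0, 0, -0.03, 0, 0, 0, 0.025, 0, 0, -0.01, 0, 0, 0])

```text
t: 14.22
tool_pos: [0.4588, 0.0663, 0.1786]
orientation: [[-0.0, 1.0, 0.007], [1.0, 0.0, 0.001], [0.001, 0.007, -1.0]]
force: [0.0, 0.3, -0.1]
opening: 0.458
```

arm_command(deltas=[0.025, -0.035, 0.0106, 0, 0, 0, 0, 0.025, -0.035, 0.0106, 0, 0, 0, 0, 0.025, -0.035, 0.0106, 0, 0, 0, 0, 0.025, -0.035, 0.0106, 0, 0, 0, 0, 0.025, -0.035, 0.0106, 0, 0, 0, 0])

```text
t: 14.63
tool_pos: [0.5098, -0.1105, 0.1728]
orientation: [[-0.001, 1.0, -0.0], [1.0, 0.001, 0.0], [0.0, -0.0, -1.0]]
force: [1.6, 0.2, -1.4]
opening: 0.459
```

arm_command(deltas=[0.025, -0.035, 0.0106, 0, 0, 0, 0, 0.025, -0.035, 0.0106, 0, 0, 0, 0, 0.025, -0.035, 0.0106, 0, 0, 0, 0, 0.025, -0.036, 0.0112, 0, 0, 0, 0, 0.025, 0, 0, 0, 0, 0, 0])

```text
t: 15.05
tool_pos: [0.5539, -0.2554, 0.1714]
orientation: [[0.005, 1.0, -0.001], [1.0, -0.005, -0.002], [-0.002, -0.001, -1.0]]
force: [-0.8, 0.7, -0.7]
opening: 0.45
```

arm_command(deltas=[0.025, 0, 0, 0.035, 0, 0, 0, 0.025, 0, 0, 0.035, 0, 0, 0, 0.025, 0, 0, 0.03, 0, 0, 0, 0.025, 0, 0, 0.015, 0, 0, 0, 0.025, 0, 0, 0, 0, 0, 0])

```text
t: 15.47
tool_pos: [0.5498, -0.2484, 0.0531]
orientation: [[-0.0, 1.0, -0.008], [1.0, 0.0, 0.003], [0.003, -0.008, -1.0]]
force: [0.0, -0.5, -1.1]
opening: 0.452
```

Run:
```python
from workcell import *
from h import *
s=get_state();print(s["tool_pos"],s["opening"],s["force"])
d=grab_frame("scene");
cv2.imwrite("pics/s6.png",cv2.resize(d["frame"][100:250,60:260][...,::-1],(800,600),interpolation=2))
```

```text
[ 0.54977702 -0.2483909   0.05312064] 0.4524889811122141 [ 0.04035288 -0.48997438 -1.12524157]
```

View pics/s6.png

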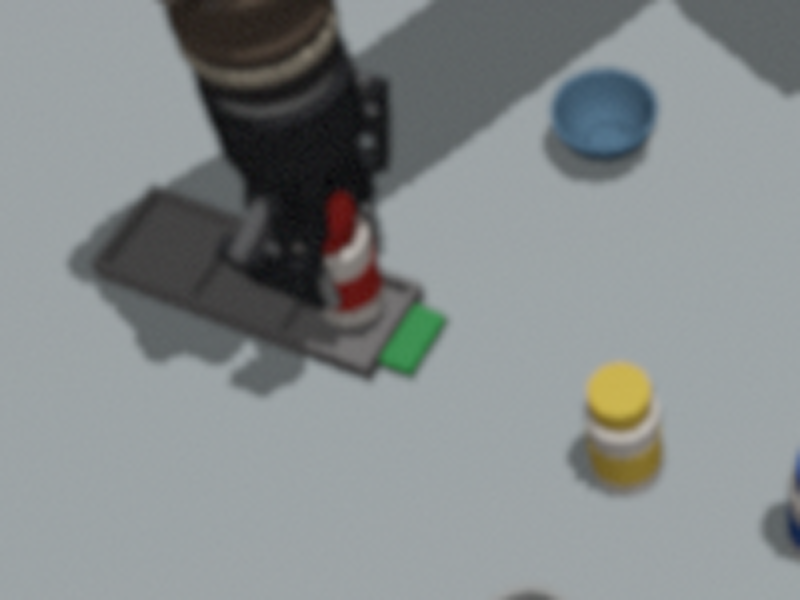

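The crop shows the red bottle held upright over the tab-end compartment at (350,290). Lowering and releasing it, then on to yellow.

arm_command(deltas=[0.025, 0, 0, 0.014, 0, 0, 0, 0.025, 0, 0, 0.005, 0, 0, 0, 0.025, 0, 0, 0.002, 0, 0, 0, 0.025, 0, 0, 0, 0, 0, 0, 0.025, 0, 0, 0, 0, 0, 0])

```text
t: 15.93
tool_pos: [0.5536, -0.2501, 0.0388]
orientation: [[-0.0, 1.0, 0.002], [1.0, 0.0, -0.001], [-0.001, 0.002, -1.0]]
force: [-0.4, 0.4, 2.2]
opening: 0.46
```

arm_command(deltas=[0.085, 0, 0, 0, 0, 0, 0, 0.085, 0, 0, 0, 0, 0, 0, 0.085, 0, 0, 0, 0, 0, 0, 0.085, 0, 0, 0, 0, 0, 0, 0.085, 0, 0, 0, 0, 0, 0])

```text
t: 16.35
tool_pos: [0.553, -0.2499, 0.0373]
orientation: [[-0.0, 1.0, 0.0], [1.0, 0.0, -0.0], [-0.0, 0.0, -1.0]]
force: [0.2, 0.8, -0.4]
opening: 0.997
```

arm_command(deltas=[0.085, 0, 0, -0.02, 0, 0, 0, 0.085, 0, 0, -0.04, 0, 0, 0, 0.085, 0, 0, -0.04, 0, 0, 0, 0.085, 0, 0, -0.03, 0, 0, 0, 0.085, 0, 0, 0, 0, 0, 0])

```text
t: 16.77
tool_pos: [0.5557, -0.2511, 0.1748]
orientation: [[-0.0, 1.0, 0.01], [1.0, 0.0, -0.004], [-0.004, 0.01, -1.0]]
force: [0.8, -0.1, 0.1]
opening: 0.994
```

arm_command(deltas=[0.085, 0.0377, 0.0049, 0, 0, 0, 0, 0.085, 0.0377, 0.0049, 0, 0, 0, 0, 0.085, 0.0377, 0.0049, 0, 0, 0, 0, 0.085, 0.0377, 0.0049, 0, 0, 0, 0, 0.085, 0.0377, 0.0049, 0, 0, 0, 0])

```text
t: 17.18
tool_pos: [0.5773, -0.0598, 0.1671]
orientation: [[0.0, 1.0, 0.0], [1.0, -0.0, 0.0], [0.0, 0.0, -1.0]]
force: [0.7, -0.3, 0.1]
opening: 0.991
```

arm_command(deltas=[0.085, 0, 0, 0, 0, 0, 0, 0.085, 0, 0, 0, 0, 0, 0, 0.085, 0, 0, 0, 0, 0, 0])

```text
t: 17.43
tool_pos: [0.5774, -0.0614, 0.1671]
orientation: [[-0.001, 1.0, -0.0], [1.0, 0.001, -0.0], [-0.0, -0.0, -1.0]]
force: [0.0, -0.2, -1.2]
opening: 0.992
```

Run:
```python
from workcell import *
from h import *
s=get_state();print(s["tool_pos"],s["opening"],s["force"])
X=cloud(grab_frame("scene"));W=wcloud(grab_frame("wrist"))
for k,c in dict(yellow=(.5775,-.061),blue=(.576,.055),red=(.553,-.25)).items():
    for n,C in(("scene",X),("wrist",W)):
        C=C.copy();C[C[...,2]>.1]=np.nan
        try:print(k,n,tops(C,np.array(c),.03,.06))
        except Exception as e:print(k,n,e)
```

```text
[ 0.57737379 -0.06138641  0.16710296] 0.9919589986042505 [ 0.00411917 -0.17180827 -1.2041838 ]
yellow scene (186, np.float64(0.0851), array([ 0.5777, -0.0598]), 0.0173)
yellow wrist (1378, np.float64(0.0832), array([ 0.5785, -0.0603]), 0.017)
blue scene (197, np.float64(0.0851), array([0.576, 0.056]), 0.0173)
blue wrist (1632, np.float64(0.0833), array([0.577 , 0.0551]), 0.017)
red scene (164, np.float64(0.0891), array([ 0.5531, -0.2489]), 0.0172)
red wrist index -1 is out of bounds for axis 0 with size 0
```

arm_command(deltas=[0.085, 0, 0, 0.035, 0, 0, 0, 0.085, 0, 0, 0.04, 0, 0, 0, 0.085, 0, 0, 0.035, 0, 0, 0, 0.085, 0, 0, 0.02, 0, 0, 0, 0.085, 0, 0, 0.004, 0, 0, 0])

```text
t: 17.95
tool_pos: [0.5742, -0.0626, 0.0287]
orientation: [[0.002, 1.0, -0.007], [1.0, -0.002, 0.001], [0.001, -0.007, -1.0]]
force: [-0.8, 0.7, 0.0]
opening: 0.995
```

arm_command(deltas=[0.085, 0, 0, 0, 0, 0, 0, 0.025, 0, 0, 0, 0, 0, 0, 0.025, 0, 0, 0, 0, 0, 0, 0.025, 0, 0, 0, 0, 0, 0, 0.025, 0, 0, 0, 0, 0, 0])

```text
t: 18.37
tool_pos: [0.5786, -0.0616, 0.0351]
orientation: [[-0.0, 1.0, 0.003], [1.0, 0.0, -0.0], [-0.0, 0.003, -1.0]]
force: [-5.3, -0.7, 22.1]
opening: 0.456
```

arm_command(deltas=[0.025, 0, 0, 0, 0, 0, 0, 0.025, 0, 0, 0, 0, 0, 0, 0.025, 0, 0, 0, 0, 0, 0, 0.025, 0, 0, 0, 0, 0, 0])

```text
t: 18.7
tool_pos: [0.5787, -0.0615, 0.0352]
orientation: [[-0.0, 1.0, 0.003], [1.0, 0.0, -0.001], [-0.001, 0.003, -1.0]]
force: [-0.9, -0.6, 6.3]
opening: 0.454
```

arm_command(deltas=[0.025, 0, 0, -0.02, 0, 0, 0, 0.025, 0, 0, -0.04, 0, 0, 0, 0.025, 0, 0, -0.04, 0, 0, 0, 0.025, 0, 0, -0.03, 0, 0, 0, 0.025, 0, 0, -0.01, 0, 0, 0])

```text
t: 19.12
tool_pos: [0.5794, -0.0614, 0.1793]
orientation: [[-0.001, 1.0, 0.008], [1.0, 0.001, -0.001], [-0.001, 0.008, -1.0]]
force: [1.2, -1.3, -0.3]
opening: 0.459
```

arm_command(deltas=[0.025, -0.0355, -0.0035, 0, 0, 0, 0, 0.025, -0.0355, -0.0035, 0, 0, 0, 0, 0.025, -0.0355, -0.0035, 0, 0, 0, 0, 0.025, -0.0355, -0.0035, 0, 0, 0, 0, 0.025, -0.0355, -0.0035, 0, 0, 0, 0])

```text
t: 19.53
tool_pos: [0.5595, -0.2401, 0.1728]
orientation: [[-0.001, 1.0, -0.0], [1.0, 0.001, 0.0], [0.0, -0.0, -1.0]]
force: [0.8, 0.4, -0.2]
opening: 0.459
```

arm_command(deltas=[0.025, -0.0355, -0.0035, 0, 0, 0, 0, 0.025, -0.0355, -0.0035, 0, 0, 0, 0, 0.025, 0, 0, 0, 0, 0, 0, 0.025, 0, 0, 0, 0, 0, 0, 0.025, 0, 0, 0, 0, 0, 0])

```text
t: 19.95
tool_pos: [0.5527, -0.3095, 0.1726]
orientation: [[0.0, 1.0, -0.001], [1.0, -0.0, 0.001], [0.001, -0.001, -1.0]]
force: [-0.2, 0.3, -0.9]
opening: 0.457
```

arm_command(deltas=[0.025, 0, 0, 0.035, 0, 0, 0, 0.025, 0, 0, 0.035, 0, 0, 0, 0.025, 0, 0, 0.03, 0, 0, 0, 0.025, 0, 0, 0.015, 0, 0, 0, 0.025, 0, 0, 0, 0, 0, 0])

```text
t: 20.37
tool_pos: [0.5508, -0.3066, 0.0538]
orientation: [[-0.003, 1.0, -0.007], [1.0, 0.003, 0.004], [0.004, -0.007, -1.0]]
force: [0.4, 0.3, -1.3]
opening: 0.457
```

arm_command(deltas=[0.025, 0, 0, 0.014, 0, 0, 0, 0.025, 0, 0, 0.005, 0, 0, 0, 0.025, 0, 0, 0.002, 0, 0, 0, 0.025, 0, 0, 0, 0, 0, 0, 0.025, 0, 0, 0, 0, 0, 0])

```text
t: 20.78
tool_pos: [0.5538, -0.3092, 0.0392]
orientation: [[-0.001, 1.0, 0.002], [1.0, 0.001, -0.0], [-0.0, 0.002, -1.0]]
force: [-1.8, 2.7, 5.6]
opening: 0.454
```

arm_command(deltas=[0.085, 0, 0, 0, 0, 0, 0, 0.085, 0, 0, 0, 0, 0, 0, 0.085, 0, 0, 0, 0, 0, 0, 0.085, 0, 0, 0, 0, 0, 0, 0.085, 0, 0, 0, 0, 0, 0])

```text
t: 21.2
tool_pos: [0.553, -0.3099, 0.0372]
orientation: [[-0.0, 1.0, -0.0], [1.0, 0.0, -0.0], [-0.0, -0.0, -1.0]]
force: [-0.1, -0.3, -0.7]
opening: 0.995
```

arm_command(deltas=[0.085, 0, 0, -0.02, 0, 0, 0, 0.085, 0, 0, -0.04, 0, 0, 0, 0.085, 0, 0, -0.04, 0, 0, 0, 0.085, 0, 0, -0.03, 0, 0, 0, 0.085, 0, 0, 0, 0, 0, 0])

```text
t: 21.62
tool_pos: [0.5555, -0.3114, 0.175]
orientation: [[-0.0, 1.0, 0.009], [1.0, 0.0, -0.005], [-0.005, 0.009, -1.0]]
force: [1.0, 0.0, 0.2]
opening: 0.994
```

arm_command(deltas=[0.085, 0.0365, 0.0024, 0, 0, 0, 0, 0.085, 0.0365, 0.0024, 0, 0, 0, 0, 0.085, 0.0365, 0.0024, 0, 0, 0, 0, 0.085, 0.0365, 0.0024, 0, 0, 0, 0, 0.085, 0.0365, 0.0024, 0, 0, 0, 0])

```text
t: 22.03
tool_pos: [0.5647, -0.126, 0.167]
orientation: [[0.0, 1.0, -0.0], [1.0, -0.0, 0.0], [0.0, -0.0, -1.0]]
force: [0.5, -0.1, 0.2]
opening: 0.999
```

arm_command(deltas=[0.085, 0.0365, 0.0024, 0, 0, 0, 0, 0.085, 0.0365, 0.0024, 0, 0, 0, 0, 0.085, 0.0365, 0.0024, 0, 0, 0, 0, 0.085, 0.0365, 0.0024, 0, 0, 0, 0, 0.085, 0.0365, 0.0024, 0, 0, 0, 0])

```text
t: 22.45
tool_pos: [0.5767, 0.0568, 0.1671]
orientation: [[-0.0, 1.0, 0.0], [1.0, 0.0, -0.0], [-0.0, 0.0, -1.0]]
force: [0.2, -0.0, 0.8]
opening: 0.996
```

arm_command(deltas=[0.085, 0, 0, 0, 0, 0, 0, 0.085, 0, 0, 0, 0, 0, 0, 0.085, 0, 0, 0, 0, 0, 0])

```text
t: 22.7
tool_pos: [0.5767, 0.055, 0.167]
orientation: [[-0.001, 1.0, -0.001], [1.0, 0.001, -0.0], [-0.0, -0.001, -1.0]]
force: [-0.2, -0.4, -0.2]
opening: 0.992
```

Run:
```python
from workcell import *
from h import *
s=get_state();print(s["tool_pos"],s["opening"],s["force"])
X=cloud(grab_frame("scene"));W=wcloud(grab_frame("wrist"))
for k,c in dict(blue=(.576,.055),red=(.553,-.25),yellow=(.553,-.31)).items():
    for n,C in(("scene",X),("wrist",W)):
        C=C.copy();C[C[...,2]>.1]=np.nan
        try:print(k,n,tops(C,np.array(c),.03,.06))
        except Exception as e:print(k,n,e)
```

```text
[0.57672602 0.05504477 0.16696098] 0.9923106275192759 [-0.17221763 -0.38927826 -0.23204839]
blue scene (173, np.float64(0.0854), array([0.5759, 0.0553]), 0.0175)
blue wrist (1381, np.float64(0.0832), array([0.5769, 0.0556]), 0.017)
red scene (168, np.float64(0.0891), array([ 0.5534, -0.2495]), 0.0179)
red wrist index -1 is out of bounds for axis 0 with size 0
yellow scene (163, np.float64(0.0892), array([ 0.5524, -0.3067]), 0.0178)
yellow wrist index -1 is out of bounds for axis 0 with size 0
```

arm_command(deltas=[0.085, 0, 0, 0.035, 0, 0, 0, 0.085, 0, 0, 0.04, 0, 0, 0, 0.085, 0, 0, 0.035, 0, 0, 0, 0.085, 0, 0, 0.02, 0, 0, 0, 0.085, 0, 0, 0.004, 0, 0, 0])

```text
t: 23.22
tool_pos: [0.5738, 0.0533, 0.0288]
orientation: [[0.002, 1.0, -0.007], [1.0, -0.002, -0.001], [-0.001, -0.007, -1.0]]
force: [-0.7, -0.2, -0.1]
opening: 0.998
```

arm_command(deltas=[0.085, 0, 0, 0, 0, 0, 0, 0.085, 0, 0, 0, 0, 0, 0, 0.025, 0, 0, 0, 0, 0, 0, 0.025, 0, 0, 0, 0, 0, 0, 0.025, 0, 0, 0, 0, 0, 0])

```text
t: 23.63
tool_pos: [0.578, 0.0552, 0.0349]
orientation: [[-0.0, 1.0, 0.003], [1.0, 0.0, 0.0], [0.0, 0.003, -1.0]]
force: [0.3, 0.8, -0.2]
opening: 0.597
```

arm_command(deltas=[0.025, 0, 0, 0, 0, 0, 0, 0.025, 0, 0, 0, 0, 0, 0, 0.025, 0, 0, 0, 0, 0, 0, 0.025, 0, 0, 0, 0, 0, 0])

```text
t: 23.97
tool_pos: [0.5777, 0.0553, 0.0347]
orientation: [[-0.0, 1.0, 0.002], [1.0, 0.0, 0.0], [0.0, 0.002, -1.0]]
force: [-1.5, -1.0, 5.7]
opening: 0.456
```

arm_command(deltas=[0.025, 0, 0, -0.02, 0, 0, 0, 0.025, 0, 0, -0.04, 0, 0, 0, 0.025, 0, 0, -0.04, 0, 0, 0, 0.025, 0, 0, -0.03, 0, 0, 0, 0.025, 0, 0, -0.01, 0, 0, 0])

```text
t: 24.38
tool_pos: [0.5788, 0.0554, 0.179]
orientation: [[-0.001, 1.0, 0.007], [1.0, 0.0, 0.001], [0.001, 0.007, -1.0]]
force: [-0.1, -0.4, -0.8]
opening: 0.455
```

arm_command(deltas=[0.025, -0.0386, -0.0022, 0, 0, 0, 0, 0.025, -0.0386, -0.0022, 0, 0, 0, 0, 0.025, -0.0386, -0.0022, 0, 0, 0, 0, 0.025, -0.0386, -0.0022, 0, 0, 0, 0, 0.025, -0.0386, -0.0022, 0, 0, 0, 0])

```text
t: 24.8
tool_pos: [0.5653, -0.1392, 0.1728]
orientation: [[-0.001, 1.0, -0.001], [1.0, 0.001, 0.0], [0.0, -0.001, -1.0]]
force: [0.9, -0.4, -0.1]
opening: 0.453
```

arm_command(deltas=[0.025, -0.0386, -0.0022, 0, 0, 0, 0, 0.025, -0.0386, -0.0022, 0, 0, 0, 0, 0.025, -0.0386, -0.0022, 0, 0, 0, 0, 0.025, -0.0386, -0.0022, 0, 0, 0, 0, 0.025, -0.0386, -0.0022, 0, 0, 0, 0])

```text
t: 25.22
tool_pos: [0.5544, -0.3325, 0.1726]
orientation: [[-0.0, 1.0, -0.001], [1.0, 0.0, 0.001], [0.001, -0.001, -1.0]]
force: [1.5, -0.4, -0.4]
opening: 0.453
```

arm_command(deltas=[0.025, -0.0386, -0.0022, 0, 0, 0, 0, 0.025, 0, 0, 0, 0, 0, 0, 0.025, 0, 0, 0, 0, 0, 0, 0.025, 0, 0, 0, 0, 0, 0])

```text
t: 25.55
tool_pos: [0.5524, -0.3692, 0.1724]
orientation: [[0.0, 1.0, -0.001], [1.0, -0.0, 0.001], [0.001, -0.001, -1.0]]
force: [0.1, 0.6, -0.9]
opening: 0.458
```

arm_command(deltas=[0.025, 0, 0, 0.035, 0, 0, 0, 0.025, 0, 0, 0.035, 0, 0, 0, 0.025, 0, 0, 0.03, 0, 0, 0, 0.025, 0, 0, 0.015, 0, 0, 0, 0.025, 0, 0, 0, 0, 0, 0])

```text
t: 25.97
tool_pos: [0.5508, -0.3659, 0.0537]
orientation: [[-0.003, 1.0, -0.006], [1.0, 0.003, 0.005], [0.005, -0.006, -1.0]]
force: [-0.4, 1.1, -0.6]
opening: 0.458
```

arm_command(deltas=[0.025, 0, 0, 0.014, 0, 0, 0, 0.025, 0, 0, 0.005, 0, 0, 0, 0.025, 0, 0, 0.002, 0, 0, 0, 0.025, 0, 0, 0, 0, 0, 0, 0.025, 0, 0, 0, 0, 0, 0])

```text
t: 26.38
tool_pos: [0.5536, -0.3692, 0.0388]
orientation: [[-0.001, 1.0, 0.002], [1.0, 0.001, -0.001], [-0.001, 0.002, -1.0]]
force: [0.0, -1.2, -0.8]
opening: 0.455
```

arm_command(deltas=[0.085, 0, 0, 0.0005, 0, 0, 0, 0.085, 0, 0, 0, 0, 0, 0, 0.085, 0, 0, 0, 0, 0, 0, 0.085, 0, 0, 0, 0, 0, 0, 0.085, 0, 0, 0, 0, 0, 0])

```text
t: 26.8
tool_pos: [0.5528, -0.3695, 0.0368]
orientation: [[-0.0, 1.0, 0.0], [1.0, 0.0, -0.0], [-0.0, 0.0, -1.0]]
force: [0.9, -1.0, -0.5]
opening: 0.994
```

arm_command(deltas=[0.085, 0, 0, -0.02, 0, 0, 0, 0.085, 0, 0, -0.04, 0, 0, 0, 0.085, 0, 0, -0.04, 0, 0, 0, 0.085, 0, 0, -0.04, 0, 0, 0, 0.085, 0, 0, -0.03, 0, 0, 0])

```text
t: 27.22
tool_pos: [0.553, -0.3697, 0.2106]
orientation: [[-0.0, 1.0, 0.002], [1.0, 0.0, -0.002], [-0.002, 0.002, -1.0]]
force: [0.9, -0.1, -0.3]
opening: 0.99
```

arm_command(deltas=[0.085, 0, -0.04, 0, 0, 0, 0, 0.085, 0, -0.04, 0, 0, 0, 0, 0.085, 0, -0.04, 0, 0, 0, 0, 0.085, 0, -0.04, 0, 0, 0, 0, 0.085, 0, -0.04, 0, 0, 0, 0])

```text
t: 27.63
tool_pos: [0.3511, -0.3692, 0.2067]
orientation: [[-0.001, 1.0, 0.0], [1.0, 0.001, -0.0], [-0.0, 0.0, -1.0]]
force: [-0.9, -0.5, -0.0]
opening: 0.994
```

arm_command(deltas=[0.085, 0, -0.04, 0, 0, 0, 0, 0.085, 0, -0.02, 0, 0, 0, 0, 0.085, 0, 0, 0, 0, 0, 0, 0.085, 0, 0, 0, 0, 0, 0, 0.085, 0, 0, 0, 0, 0, 0])

```text
t: 28.05
tool_pos: [0.2933, -0.3698, 0.2071]
orientation: [[-0.0, 1.0, 0.001], [1.0, 0.0, -0.001], [-0.001, 0.001, -1.0]]
force: [0.6, 0.5, -0.8]
opening: 0.997
```

Run:
```python
from workcell import *
from h import *
s=get_state();print(s["tool_pos"],s["opening"],s["force"])
D={n:grab_frame(n) for n in("scene","top")}
for n,d in D.items():
    X=cloud(d);f=d["frame"].astype(int);Y=X.copy();Y[Y[...,2]>.1]=np.nan
    for k,c in dict(red=(.553,-.25),yellow=(.553,-.31),blue=(.553,-.37)).items(): print(n,k,tops(Y,np.array(c),.03,.06))
    for k,c in dict(ring=(.6935,-.0617),dish=(.374,-.1707),tape=(.3977,.1636),pink=(.521,.138),purple=(.694,.166)).items(): print(n,k,tops(Y,np.array(c),.05,.01))
    print(n,"knob",tops(X,np.array([.555,.292]),.045,.13))
    m=(np.linalg.norm(X[...,:2]-[.555,.292],axis=-1)<.04)&(X[...,2]>.105)&(X[...,2]<.13)&(f.min(-1)>(130 if n=="scene" else 70))
    P=X[m];A=np.c_[P[:,:2]-[.555,.292],np.ones(len(P))];print("disc",len(P),cv2.minEnclosingCircle(P[:,:2].astype(np.float32)),"slope,z",np.linalg.lstsq(A,P[:,2],rcond=None)[0].round(4))
cv2.imwrite("pics/s7.png",cv2.resize(D["scene"]["frame"][...,::-1],(800,600),interpolation=2))
```

```text
[ 0.29325964 -0.36982727  0.20707015] 0.996590073592371 [ 0.57058337  0.53286212 -0.83489035]
scene red (163, np.float64(0.0895), array([ 0.5537, -0.249 ]), 0.0176)
scene yellow (153, np.float64(0.0892), array([ 0.5524, -0.3077]), 0.0172)
scene blue (152, np.float64(0.0893), array([ 0.552 , -0.3675]), 0.0176)
scene ring (192, np.float64(0.0249), array([ 0.6942, -0.0603]), 0.0276)
scene dish (160, np.float64(0.0369), array([ 0.3743, -0.1698]), 0.0346)
scene tape (432, np.float64(0.0276), array([0.3984, 0.1642]), 0.037)
scene pink (56, np.float64(0.0424), array([0.5223, 0.1385]), 0.0092)
scene purple (74, np.float64(0.042), array([0.6945, 0.1672]), 0.0092)
scene knob (75, np.float64(0.1475), array([0.5553, 0.2906]), 0.0093)
disc 735 ((0.5538755059242249, 0.29055455327033997), 0.03341188281774521) slope,z [-0.0087  0.0029  0.1162]
top red (219, np.float64(0.0883), array([ 0.5516, -0.2511]), 0.0171)
top yellow (219, np.float64(0.0887), array([ 0.5513, -0.3092]), 0.017)
top blue (223, np.float64(0.0884), array([ 0.5512, -0.3705]), 0.0172)
top ring (165, np.float64(0.0244), array([ 0.693 , -0.0625]), 0.0272)
top dish (242, np.float64(0.0358), array([ 0.374, -0.172]), 0.0335)
top tape (582, np.float64(0.0265), array([0.3969, 0.1624]), 0.0357)
top pink (58, np.float64(0.0412), array([0.52  , 0.1369]), 0.0089)
top purple (57, np.float64(0.0415), array([0.693 , 0.1653]), 0.0089)
top knob (73, np.float64(0.1472), array([0.5525, 0.2887]), 0.0093)
disc 784 ((0.5525642037391663, 0.2891360819339752), 0.03297358378767967) slope,z [-0.0041 -0.0038  0.1151]
```

View pics/s7.png

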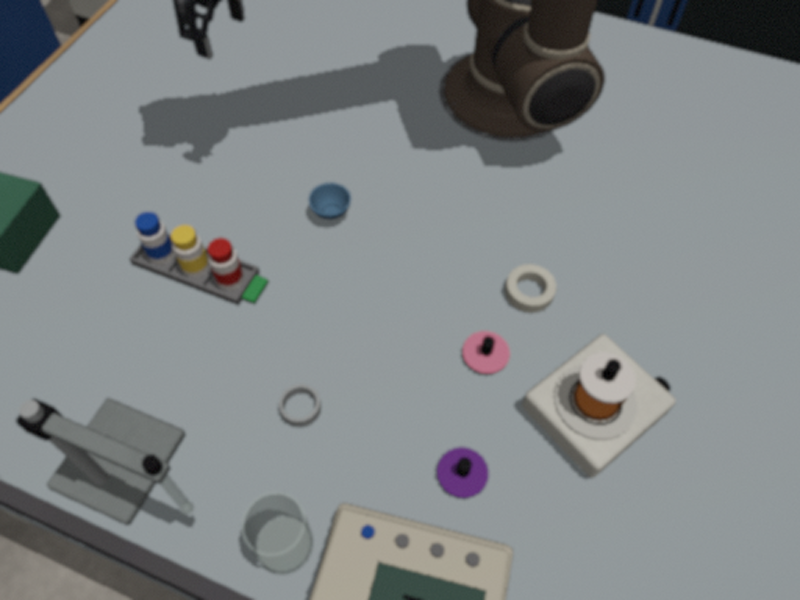

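The last view shows red, yellow and blue upright in the tray from the tab at (255,289) outwards. The jar with its lid is on the plate at (603,385), the bystanders are unmoved, and the arm is clear. Handing in.

```bash
python3 -c "
from workcell import *
print(close_job())"
```

```text
the job is handed in; nothing more can be done
None
```

The bench is set up and handed in, at about 28 s of the 122 s limit. I placed the jar on the stirrer plate, seated the white lid, then stood red (tab end), yellow (middle) and blue (far end) in the tray, in that order.

**Last checks:**
- **Bottles:** all three stand upright on the tray floor, within about 3 mm of their compartment centres.
- **Lid:** it is level to within half a degree. The knob top reads 147 mm against an expected 145 mm, and both cameras read 1–3 mm high, so it is seated.
- **Bystanders:** the steel ring, bowl, tape roll and the pink and purple lids moved less than 1 mm in the images.
- **Forces:** the highest wrist force in the move reports was about 23 N.

**What did not quite agree:**
- **Lid centring:** it sits about 2–3.5 mm off the plate's ring centre, within its play in the mouth. The jar was 0.5 mm off when I released it. A sideways force of 5–8 N while seating the lid may have nudged it slightly, and I did not re-measure the jar itself under the lid.
- **Cameras:** the scene and top cameras differ from each other by about 2 mm throughout, in line with their stated calibration.

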